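Reset a ratchet drying board, load it and prop it

ROBOT

A 6-joint arm with a two-finger parallel gripper is mounted at the origin on a cart in front of the work surface, level with it; the furniture and walls round the work are solid. World frame = base frame: x ahead of the robot, y to its left, z up, the work surface at z = 0. Lengths are in m, angles in rad, forces in N, time in s.
With the tool pointing down it reaches from about 0.425 to 0.95 m from the base axis. Payload 3.5 kg.
Tool frame: the origin (TCP) lies midway between the tips of the shut fingers; the grasp point (between the pads) lies 19 mm behind it; z points along the fingers, y is the line along which they close (so a half turn about z gives the same grasp; the last joint's range is limited). The gripper opens to 85 mm and grips with 20 to 120 N. Pads are 22 mm wide; open, the fingers measure 114 mm over their backs; the gripper's body (76 mm by 85 mm) begins 54 mm behind the grasp point. The pads swing forward as they close: fully open they stand 13 mm farther back than shut.
Start: joints at [-0.15, 0.286, 1.577, -0, 1.279, -0.15], TCP at [0.675, 0, 0.231] pointing down, gripper open.
Joint ranges: [-2.77, 2.77], [-0.9, 2.22], [0.21, 2.48], [-1.53, 4.67], [0.24, 2.81], [-2.84, 2.84]. Speed limits (rad/s): [2.79, 2.79, 3.14, 3.14, 3.14, 3.14].

INTERFACE

Orientations are given as a unit quaternion [x, y, z, w].
In Python, from plant import ctrl gives the robot as it stands.
- The arm moves only by the tool arm_command, never from a script. Its argument "steps" is one flat list of numbers, 5 for each row, row after row: the opening in per cent of the stroke, from 0 (shut) to 100 (fully open), then the shift along the tool's x, y, z each as a share of 25 mm, from -1 to 1, then the turn about the tool's z as a share of 0.1 rad, from -1 to 1. In form: [grip, tx, ty, tz, spin, grip, tx, ty, tz, spin, ...]. A call has 1 to 8 rows; each row shifts and turns the commanded pose from where the row before left it, along the tool's axes as they then stand; what a row does not reach is not made up. A row lasts 1/12 s, in which the tool goes at most 41.7 mm and 7.16 degrees, less where a joint would pass 70% of its speed; a pose out of reach is approached as far as the arm can. A call with a number of a shift or a turn outside -1 to 1 is refused whole. A call with a gripper value outside its range is refused whole. The fingers move at their own pace and stop on an object; "squeeze" is the grip in N (left out, the last holds). Time passes only in rows, so rows that do not move let the fingers close. It gives the time, the measured TCP pose, the force, the opening and the grip force at its end, in the units of the state.
- ctrl.get_state(): the state, without advancing time (a new reading comes with each control period).
- ctrl.read_camera(name): name is "scene" or "side" or "wrist"; returns the picture (400x640x3 uint8, red, green, blue); there is no depth.
- ctrl.camera_model(name): a dict with "intrinsics" (3x3 intrinsics, pixels), "rvec" (rotation vector, rad) and "tvec" (3), from world to camera coordinates, as OpenCV has them. Camera axes: x right, y down, z forward; pixel columns grow to the right and rows downward; lengths in m; the calibration is good to about 2 mm. A picture is of the moment at which its call begins: read the wrist's pose just before it. camera_model takes no time and is no camera call; for the wrist camera it gives the pose at the moment of the call.
- ctrl.sign_off(): hands the job in; it is judged then, once.
The state is a dict: "time": time; "qpos": joint angles; "dq": joint speeds; "joint_efforts": joint torques, N m; "eef_pos": TCP position; "tcp_rot": TCP orientation; "contact_force": force on the tool from outside, world axes, zero at the start; "wrist_torque": the same for the moment, N m; "opening": opening from 0.0 (shut) to 1.0 (fully open); "finger_force": force on a finger pad.
Only numpy, scipy, OpenCV 4.12 (cv2) and the standard library are available. Lean on these libraries where they do the work, as an engineer would, in place of code of your own. Each camera call takes 0.05 s, during which the arm holds its last target. There are 200 camera calls.

TASK

The hinged drying board is propped up on its ratchet and only comes down once it has been lifted past its top notch: raise it by its handle until the pawl is thrown out, then lower it by the handle, without letting it drop, until it lies fully flat. While it lies flat, lay the two plaster blanks on it, one in each well and flat on the well's floor, then raise the board to its lowest notch and leave it propped there. Leave the tin, the cup and the dropper bottle where they stand.

Things in the scene. Friction and masses are not known exactly. Their poses are not given: they have to be found in the camera images.
- drying_stand: Wooden stand fixed to the bench, 230 x 236 mm, place and yaw vary. Origin at bench height; x points from the hinge side (near the robot) to the handle side, y left along the hinge. Hinge axis along y at x = -100, z = 50 mm. On its right (x -140 to -40, y -94 to -146 mm) stands the ratchet: bracket 163 mm high, pawl with a round weight up to 215 mm: keep clear.
- board (a joint): Board angle, rad: 0 = flat, hard stop 1.22. Let down on the engaged pawl it rests in a notch at 0.22, 0.44, 0.66 or 0.88 (starts in one of the lower three). Raised 0.05 past a notch it will catch there. At 1.03 to 1.08 the pawl is thrown out and the board (550 g, hinge damping 0.2 N m s/rad) is free to come down; let go it falls at over 1.5 rad/s, which counts as dropped; below 0.1 the pawl sets again.
- pawl (a joint): Angle of the pawl, rad: 0 to 0.1 = engaged (round weight leaning to the robot's side), 0.15 for a moment as a notch pin passes, 0.7 = thrown out (weight leaning away from the robot). It is worked by pins on the board's steel quadrant alone; no need to touch it.
- handle (a point): Middle of the handle: round steel bar 12 mm thick, 124 mm long along y, on an arm at each end, 195 mm from the hinge axis: at board angle a it is 195 mm x (cos a, sin a) out and up from it. Clear gap to the board's far edge 39 mm, between the arms 112 mm; bench 50 mm below the axis when flat. x points outward along the board, z out of its face. It can turn in the fingers; 3 to 5 N lift it.
- well_left (a point): Centre of the floor of the left well, 74 mm from the hinge axis and 41 mm left of the board's middle, on its top face (56 mm over the bench when flat). The well is framed by battens 8 mm wide, 7 mm high; inside 72 mm along x (towards the handle) by 74 mm along y; z out of the board. The board is 140 x 180 x 12 mm.
- well_right (a point): Centre of the floor of the right well: the same, 41 mm right of the board's middle (the ratchet's side).
- blank_oblong: Loose plaster blank, oblong block with slightly tapered sides, 40 mm (its x) x 55 mm (its y) x 16 mm high, 50 g, lying flat on the bench. Origin at the centre of its underside, z up.
- blank_square: Loose plaster blank, square block with slightly tapered sides, 48 x 48 x 20 mm high, 60 g, lying flat on the bench. Origin at the centre of its underside, z up.
- tin: Bystander: round grey-blue tin, 57 mm across, 72 mm high, standing between the starting places of the blanks. Origin at the centre of its underside. Not to be moved more than 30 mm.
- cup: Bystander: small stained cup, 79 mm across, 63 mm high, standing on the bench. Origin at the centre of its underside. Not to be moved more than 30 mm.
- dropper_bottle: Bystander: dropper bottle, 33 mm across, 102 mm high, standing on the bench to the right of the drying stand (a like one at the back wall is no part of this). Origin at the centre of its underside. Not to be moved more than 30 mm.
Not all that is in view belongs to the job. Leave any blue look-alike of the blank_oblong alone.

How it is judged:
On the way, in this order (a step that is already met when the one before it is completed fails the run):
1. the board is lifted past its top notch and the pawl is thrown out (value of joint pawl above 0.5 rad and value of joint board above 0.95 rad).
2. the board lies flat and the pawl is set again (value of joint board below 0.04 rad and value of joint pawl below 0.35 rad), for 0.2 s.
3. with the board flat, one blank lies in each well (value of joint board below 0.05 rad and ((x of blank_oblong in the frame of well_left between -0.022 and 0.022 m and y of blank_oblong in the frame of well_left between -0.022 and 0.022 m and z of blank_oblong in the frame of well_left between -0.005 and 0.005 m and angle between the z axis of blank_oblong and the z axis of well_left, either way round below 0.12 rad and x of blank_square in the frame of well_right between -0.022 and 0.022 m and y of blank_square in the frame of well_right between -0.022 and 0.022 m and z of blank_square in the frame of well_right between -0.005 and 0.005 m and angle between the z axis of blank_square and the z axis of well_right, either way round below 0.12 rad) or (x of blank_oblong in the frame of well_right between -0.022 and 0.022 m and y of blank_oblong in the frame of well_right between -0.022 and 0.022 m and z of blank_oblong in the frame of well_right between -0.005 and 0.005 m and angle between the z axis of blank_oblong and the z axis of well_right, either way round below 0.12 rad and x of blank_square in the frame of well_left between -0.022 and 0.022 m and y of blank_square in the frame of well_left between -0.022 and 0.022 m and z of blank_square in the frame of well_left between -0.005 and 0.005 m and angle between the z axis of blank_square and the z axis of well_left, either way round below 0.12 rad))), for 0.2 s.
At the end, for the whole second after the job is handed in: The board rests at its lowest notch (angle 0.15 to 0.30 rad) with the pawl engaged (below 0.20 rad) and is still; one blank lies flat in each well (centre within 22 mm of the well's centre each way, underside within 5 mm of the floor, tilt to the board under 0.12 rad), in either order (value of joint board between 0.15 and 0.3 rad and value of joint pawl below 0.2 rad and velocity of joint board between -0.05 and 0.05 rad/s and ((x of blank_oblong in the frame of well_left between -0.022 and 0.022 m and y of blank_oblong in the frame of well_left between -0.022 and 0.022 m and z of blank_oblong in the frame of well_left between -0.005 and 0.005 m and angle between the z axis of blank_oblong and the z axis of well_left, either way round below 0.12 rad and x of blank_square in the frame of well_right between -0.022 and 0.022 m and y of blank_square in the frame of well_right between -0.022 and 0.022 m and z of blank_square in the frame of well_right between -0.005 and 0.005 m and angle between the z axis of blank_square and the z axis of well_right, either way round below 0.12 rad) or (x of blank_oblong in the frame of well_right between -0.022 and 0.022 m and y of blank_oblong in the frame of well_right between -0.022 and 0.022 m and z of blank_oblong in the frame of well_right between -0.005 and 0.005 m and angle between the z axis of blank_oblong and the z axis of well_right, either way round below 0.12 rad and x of blank_square in the frame of well_left between -0.022 and 0.022 m and y of blank_square in the frame of well_left between -0.022 and 0.022 m and z of blank_square in the frame of well_left between -0.005 and 0.005 m and angle between the z axis of blank_square and the z axis of well_left, either way round below 0.12 rad))); the robot touches nothing.
It fails at once if the board is dropped: it falls faster than 1.5 rad/s with the pawl out (value of joint pawl above 0.5 rad and velocity of joint board below -1.5 rad/s).
It fails at once if the tin is moved more than 30 mm (distance of tin from where it was at the start of the episode above 0.03 m).
It fails at once if the cup is moved more than 30 mm (distance of cup from where it was at the start of the episode above 0.03 m).
It fails at once if the dropper bottle is moved more than 30 mm (distance of dropper_bottle from where it was at the start of the episode above 0.03 m).
It also fails if it takes over 72 s, if anything falls off the work surface, if the arm or the gripper's body presses on something with over 40 N, if the wrist force passes 120 N, or if a joint passes its speed limit or range.

## Working session

There is one attempt and no reset: what is moved stays moved. The work goes in short steps, Python scripts to look and compute and a tool call to move; the robot and the scene stay as the last step left them, time stands still between calls to the robot, and variables do not carry over. Pictures are saved under pics/ and viewed, at most 13 in all, crops included, and the job is handed in when it is done.

Besides the shell and the picture viewer there is one more tool, called after ">>>" as a command line: name --argument value ..., lists and objects as JSON in quotes. arm_command: Moves the arm, as the interface text tells. Its arguments: {"type":"object","properties":{"steps":{"type":"array","items":{"type":"number"}},"squeeze":{"type":"number"}},"required":["steps"]}

```bash
mkdir -p pics; ls; cat > h.py <<'E'
import numpy as np, cv2
from plant import ctrl
from scipy.spatial.transform import Rotation as R
def snap(n,f):
    m=ctrl.camera_model(n); im=ctrl.read_camera(n); cv2.imwrite('pics/'+f,im[:,:,::-1]); return im,m
def ray(m,u,v):
    K=np.array(m["intrinsics"]);Rm=cv2.Rodrigues(np.array(m["rvec"],float))[0];t=np.array(m["tvec"],float).ravel()
    return -Rm.T@t, Rm.T@(np.linalg.inv(K)@np.array([u,v,1.]))
def onz(m,u,v,z):
    c,d=ray(m,u,v); return c+d*(z-c[2])/d[2]
def proj(m,p):
    return cv2.projectPoints(np.array(p,float).reshape(-1,1,3),np.array(m["rvec"],float),np.array(m["tvec"],float),np.array(m["intrinsics"],float),None)[0].reshape(-1,2)
E
python3 - <<'E'
from h import *
a,m=snap('scene','s0.png');b,n=snap('side','d0.png');
for q in(m,n):
    print(q["intrinsics"],ray(q,320,200))
s=ctrl.get_state();print(s)
E
```

```text
pics
[[511.1136001    0.         329.53618164]
 [  0.         511.1136001  192.83396817]
 [  0.           0.           1.        ]] (array([ 0.07174404, -0.96408025,  1.17206828]), array([ 0.30469155,  0.61724627, -0.72575118]))
[[404.68817759   0.         321.7664236 ]
 [  0.         404.68817759 198.8732584 ]
 [  0.           0.           1.        ]] (array([-0.03143189,  0.22926552,  1.02518917]), array([ 0.52847688, -0.26763454, -0.80567409]))
{'time': 0.1, 'qpos': array([-1.50022188e-01,  2.87148010e-01,  1.57803744e+00,  6.45329777e-06,
        1.27856393e+00, -1.50008341e-01]), 'dq': array([-4.22846217e-05, -3.84890518e-04, -2.25060975e-03, -2.60802047e-04,
       -9.86701949e-05,  1.44211221e-03]), 'joint_efforts': array([ 1.14915063e-03, -4.07295120e+01, -2.93698221e+01, -1.06323112e-04,
        3.42678482e-03, -4.41654265e-06]), 'eef_pos': array([6.74412435e-01, 1.04989455e-04, 2.30034480e-01]), 'tcp_rot': array([ 7.07111925e-01,  7.07100815e-01, -6.37504952e-04, -8.69744929e-04]), 'contact_force': array([0.67261137, 0.29838509, 0.44040379]), 'wrist_torque': array([-0.01465105, -0.01716436, -0.00215172]), 'finger_force': 0.0, 'opening': 0.9977631121925026}
```

View pics/s0.png

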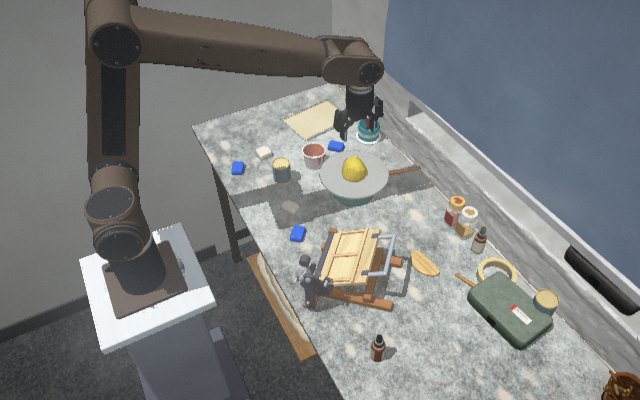

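View pics/d0.png

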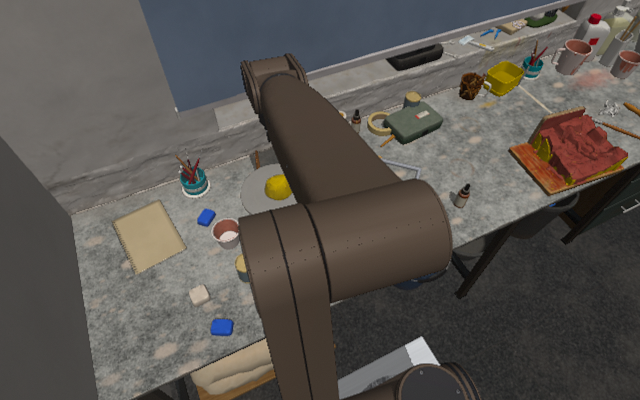

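The scene view shows the stand at about (350,270), pawl weight at (306,262), tin (282,168), cup (314,155), bottle (378,348), white blank (264,152) and a probable second blank in shadow at (289,207). The side view is mostly blocked by the arm. I'll zoom in.

```bash
python3 - <<'E'
from h import *
im=cv2.imread('pics/s0.png')
a=cv2.resize(im[215:325,285:425],None,fx=5,fy=5,interpolation=cv2.INTER_CUBIC)
cv2.imwrite('pics/c1.png',a)
m=ctrl.camera_model('scene')
for n,u,v,z in[('white',264,152,.018),('dark',289,207,.016),('tin',282,162,.072),('cup',314,149,.063),('bottle',377,358,0)]:print(n,onz(m,u,v,z).round(3))
w,wm=snap('wrist','w0.png')
E
```

```text
white [0.493 0.31  0.018]
dark [0.46  0.039 0.016]
tin [0.504 0.178 0.072]
cup [0.627 0.195 0.063]
bottle [ 0.44  -0.504  0.   ]
```

View pics/c1.png

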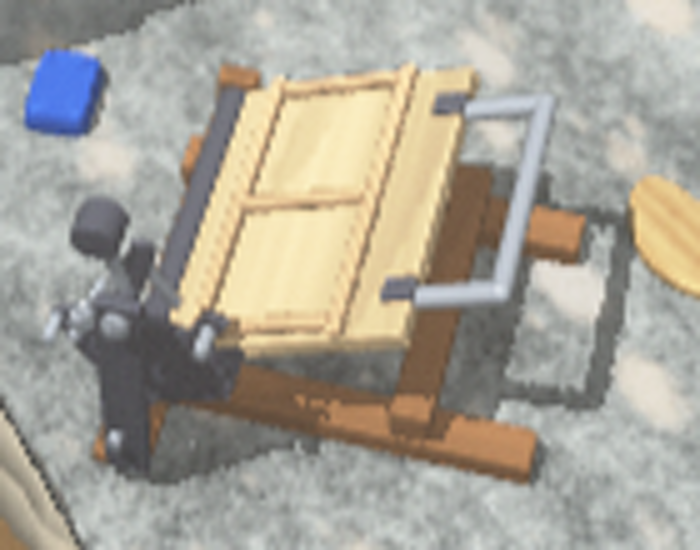

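View pics/w0.png

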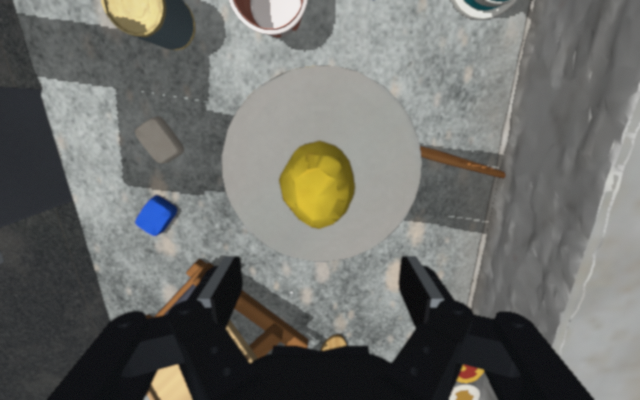

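The crop shows handle bar ends at full-frame (394,235) and (385.5,274), the dark hinge strip from (331.5,234) to (318.5,272), and the pawl weight leaning to the robot. The wrist view shows the oblong blank at (158,140), beside the blue look-alike at (155,215).

```bash
cat >> h.py <<'E'
def handle_angle(c,d,ax):   # ray with cylinder r=.195 about axis through ax[0], ax[1] (z=.05)
    e=(ax[1]-ax[0]);e/=np.linalg.norm(e);P=np.eye(3)-np.outer(e,e)
    a=P@d;b=P@(c-ax[0]);r=np.roots([a@a,2*a@b,b@b-.195**2]); return [c+d*t for t in r if np.isreal(t)]
E
python3 - <<'E'
from h import *
m=ctrl.camera_model('scene')
A=onz(m,331.5,233,.056);B=onz(m,318.5,272,.056)
print(A,B,np.linalg.norm(A-B)); 
A[2]=B[2]=.05
y=(A-B)/np.linalg.norm(A-B);print('yaw',np.arctan2(-y[0],y[1]))
for u,v in[(394.2,235),(385.6,274)]:
    print([ (p.round(3), np.arcsin((p[2]-.05)/.195).round(3)) for p in handle_angle(*ray(m,u,v),[A,B])])
w=ctrl.camera_model('wrist');print('obl',onz(w,158,140,.016))
E
```

```text
[ 0.50931837 -0.14469947  0.056     ] [ 0.41524108 -0.24603184  0.056     ] 0.1382707043199748
yaw -0.7482876479581269
[(array([ 0.717, -0.166, -0.051]), np.float64(-0.542)), (array([ 0.621, -0.285,  0.131]), np.float64(0.428))]
[(array([ 0.615, -0.277, -0.05 ]), np.float64(-0.54)), (array([ 0.535, -0.378,  0.131]), np.float64(0.426))]
obl [0.46838714 0.04401575 0.016     ]
```

>>> arm_command --steps '[50,0,0,0,1,50,0,0,0,1,50,0,0,0,1,50,0,0,0,1,50,0,0,0,1,50,0,0,0,1,50,0,0,0,1,50,0,0,0,0.5]' --squeeze 30

```text
time: 0.82
eef_pos: [0.6747, 0.0001, 0.2307]
tcp_rot: [0.918, 0.397, -0.0, -0.0]
contact_force: [-0.5, -0.3, 0.2]
opening: 0.5
finger_force: 0.0
```

>>> arm_command --steps '[40,-1,0.8,0,0,40,-1,0.8,0,0,40,-1,0.8,0,0,40,-1,0.8,0,0,40,-1,0.8,0,0,40,-1,0.8,0,0,40,-1,0.8,0,0,40,-0.5,0.6,0,0]'

```text
time: 1.48
eef_pos: [0.6595, -0.2459, 0.2308]
tcp_rot: [0.917, 0.398, -0.001, -0.0]
contact_force: [-0.4, 0.0, -0.1]
opening: 0.398
finger_force: 0.0
```

```bash
python3 - <<'E'
from h import *
s=ctrl.get_state();print(s['eef_pos'],s['tcp_rot'],s['opening'])
w,m=snap('wrist','w1.png');print(ray(m,320,200),onz(m,320,200,.13))
print(proj(m,[[.578,-.331,.131],[.621,-.285,.131],[.535,-.378,.131],[.449,-.211,.05]]))
E
```

```text
[ 0.65954858 -0.24593443  0.23080509] [ 9.17435464e-01  3.97884136e-01 -6.19752027e-04 -1.67398505e-05] 0.3975475439463478
(array([ 0.71713272, -0.18570279,  0.3731788 ]), array([-0.21856839, -0.23087709, -0.94813662])) [ 0.66107413 -0.24491833  0.13      ]
[[318.29656553 306.64218785]
 [318.12236529 254.43195512]
 [319.04821045 352.57872025]
 [187.82955215 265.69866043]]
```

View pics/w1.png

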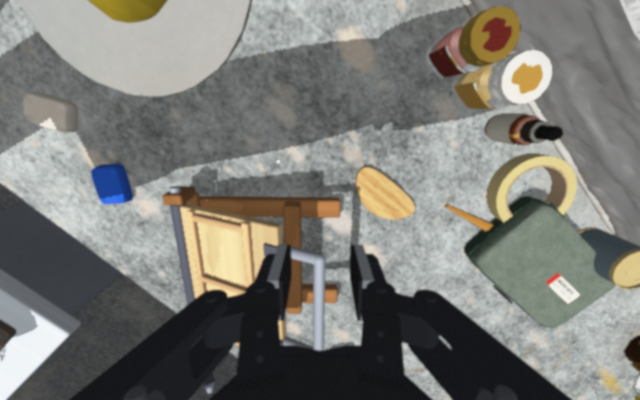

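The wrist view shows the handle bar vertical at u≈319 with its corner at (319,257), within 3 px of prediction, so the stand pose and yaw (-0.75) hold. The oblong blank is at (50,113). Moving over the bar's middle, down, and grip.

>>> arm_command --steps '[40,-1,0,0,0,40,-1,0,0,0,40,-1,0,0,0,40,-1,0,0,0,40,-0.7,-0.1,0,0,40,0,0,1,0,40,0,0,1,0,40,0,0,1,0]'

```text
time: 2.2
eef_pos: [0.579, -0.3271, 0.1561]
tcp_rot: [0.917, 0.399, 0.001, 0.001]
contact_force: [0.0, 1.1, -0.6]
opening: 0.399
finger_force: 0.0
```

>>> arm_command --steps '[40,0,0,1,0,40,0,0,0.75,0,0,0,0,0,0,0,0,0,0,0,0,0,0,0,0,0,0,0,0,0,0,0,0,0,0,0,0,0,0,0]' --squeeze 30

```text
time: 2.87
eef_pos: [0.5783, -0.3262, 0.1127]
tcp_rot: [0.917, 0.399, -0.0, -0.001]
contact_force: [-2.4, 3.8, -3.4]
opening: 0.124
finger_force: 29.2
```

```bash
python3 - <<'E'
import numpy as np
def rows(a):
    a=np.array(a);y=.195*np.cos(a);z=-.195*np.sin(a)
    print(np.c_[a[1:],np.diff(y)/.025,np.diff(z)/.025].round(2).tolist())
rows(np.linspace(.436,1.11,9)); rows(np.linspace(1.11,-0.01,33))
E
```

```text
[[0.52, -0.3, -0.58], [0.6, -0.35, -0.56], [0.69, -0.4, -0.52], [0.77, -0.44, -0.49], [0.86, -0.48, -0.45], [0.94, -0.51, -0.41], [1.03, -0.55, -0.36], [1.11, -0.58, -0.32]]
[[1.08, 0.24, 0.13], [1.04, 0.24, 0.13], [1.01, 0.23, 0.14], [0.97, 0.23, 0.15], [0.94, 0.22, 0.16], [0.9, 0.22, 0.17], [0.87, 0.21, 0.17], [0.83, 0.2, 0.18], [0.8, 0.2, 0.19], [0.76, 0.19, 0.19], [0.73, 0.18, 0.2], [0.69, 0.18, 0.21], [0.66, 0.17, 0.21], [0.62, 0.16, 0.22], [0.59, 0.15, 0.22], [0.55, 0.15, 0.23], [0.52, 0.14, 0.24], [0.48, 0.13, 0.24], [0.45, 0.12, 0.24], [0.41, 0.11, 0.25], [0.38, 0.1, 0.25], [0.34, 0.1, 0.26], [0.31, 0.09, 0.26], [0.27, 0.08, 0.26], [0.24, 0.07, 0.26], [0.2, 0.06, 0.27], [0.17, 0.05, 0.27], [0.13, 0.04, 0.27], [0.09, 0.03, 0.27], [0.06, 0.02, 0.27], [0.02, 0.01, 0.27], [-0.01, 0.0, 0.27]]
```

>>> arm_command --steps '[0,0,-0.3,-0.58,0,0,0,-0.35,-0.56,0,0,0,-0.4,-0.52,0,0,0,-0.44,-0.49,0,0,0,-0.48,-0.45,0,0,0,-0.51,-0.41,0,0,0,-0.55,-0.36,0,0,0,-0.58,-0.32,0]'

```text
time: 3.53
eef_pos: [0.5129, -0.2637, 0.2044]
tcp_rot: [0.917, 0.399, 0.002, -0.001]
contact_force: [3.0, 4.5, -7.4]
opening: 0.127
finger_force: 29.3
```

>>> arm_command --steps '[0,0,0,0,0,0,0,0,0,0]'

```text
time: 3.7
eef_pos: [0.5127, -0.2635, 0.2046]
tcp_rot: [0.917, 0.399, 0.001, -0.001]
contact_force: [1.5, 5.0, -7.5]
opening: 0.126
finger_force: 30.3
```

```bash
python3 - <<'E'
from h import *
im,m=snap('scene','s1.png')
cv2.imwrite('pics/c2.png',cv2.resize(im[190:330,270:430,::-1],None,fx=4,fy=4))
E
```

```text
(no output)
```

View pics/c2.png

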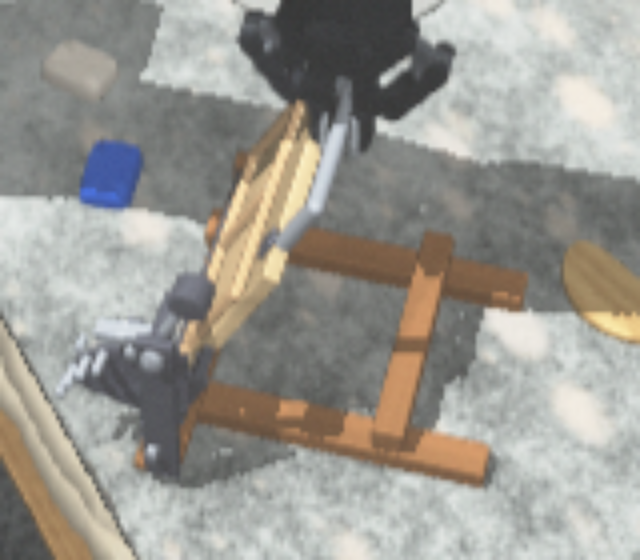

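The weight is now at full-frame (317,264), right of its pivot (307,272), so it leans away from the robot: the pawl is thrown. The board is at about 1.10 rad. Lowering along the arc.

>>> arm_command --steps '[0,0,0.24,0.13,0,0,0,0.24,0.13,0,0,0,0.23,0.14,0,0,0,0.23,0.15,0,0,0,0.22,0.16,0,0,0,0.22,0.17,0,0,0,0.21,0.17,0,0,0,0.2,0.18,0]'

```text
time: 4.42
eef_pos: [0.5466, -0.296, 0.1747]
tcp_rot: [0.917, 0.399, 0.001, 0.0]
contact_force: [1.4, 5.0, -2.0]
opening: 0.127
finger_force: 30.0
```

>>> arm_command --steps '[0,0,0.2,0.19,0,0,0,0.19,0.19,0,0,0,0.18,0.2,0,0,0,0.18,0.21,0,0,0,0.17,0.21,0,0,0,0.16,0.22,0,0,0,0.15,0.22,0,0,0,0.15,0.23,0]'

```text
time: 5.08
eef_pos: [0.5721, -0.3206, 0.1332]
tcp_rot: [0.917, 0.399, 0.001, 0.002]
contact_force: [3.9, 2.8, 0.0]
opening: 0.124
finger_force: 29.9
```

>>> arm_command --steps '[0,0,0.14,0.24,0,0,0,0.13,0.24,0,0,0,0.12,0.24,0,0,0,0.11,0.25,0,0,0,0.1,0.25,0,0,0,0.1,0.26,0,0,0,0.09,0.26,0,0,0,0.08,0.26,0]'

```text
time: 5.75
eef_pos: [0.5879, -0.3356, 0.0828]
tcp_rot: [0.917, 0.399, 0.001, 0.002]
contact_force: [5.0, 1.2, 1.1]
opening: 0.125
finger_force: 30.9
```

>>> arm_command --steps '[0,0,0.07,0.26,0,0,0,0.06,0.27,0,0,0,0.05,0.27,0,0,0,0.04,0.27,0,0,0,0.03,0.27,0,0,0,0.02,0.27,0,0,0,0.01,0.27,0,0,0,0,0.27,0]'

```text
time: 6.42
eef_pos: [0.5935, -0.341, 0.0292]
tcp_rot: [0.917, 0.399, 0.001, 0.003]
contact_force: [6.2, 1.4, 0.2]
opening: 0.128
finger_force: 31.9
```

>>> arm_command --steps '[0,0,0,0,0,0,0,0,0,0,0,0,0,0,0]'

```text
time: 6.67
eef_pos: [0.5935, -0.3409, 0.0291]
tcp_rot: [0.917, 0.399, 0.001, 0.003]
contact_force: [7.2, 0.4, -0.7]
opening: 0.131
finger_force: 31.8
```

>>> arm_command --steps '[0,0,0,0.2,0,0,0,0,0,0,0,0,0,0,0]'

```text
time: 6.92
eef_pos: [0.5935, -0.341, 0.0265]
tcp_rot: [0.917, 0.399, 0.001, 0.003]
contact_force: [2.1, 2.4, 8.7]
opening: 0.128
finger_force: 32.7
```

Board is on its stop (upward force 8.7 N). Release and go look at the oblong.

>>> arm_command --steps '[40,0,0,0,0,40,0,0,0,0,40,0,0,0,0,40,0,0,0,0,40,0,0,-1,0,40,0,0,-1,0,40,0,0,-1,0,40,0,0,-1,0]'

```text
time: 7.58
eef_pos: [0.5909, -0.3393, 0.1237]
tcp_rot: [0.917, 0.399, -0.001, -0.001]
contact_force: [0.5, -1.3, 0.4]
opening: 0.401
finger_force: 0.0
```

>>> arm_command --steps '[40,0,0,-1,0,40,0,0,-1,0,60,0.4,-1,-1,0,60,0.5,-1,0,0,60,0.5,-1,0,0,60,0.5,-1,0,0,60,0.5,-1,0,0,60,0.5,-1,0,0]'

```text
time: 8.25
eef_pos: [0.5302, -0.183, 0.198]
tcp_rot: [0.917, 0.399, -0.001, -0.0]
contact_force: [0.4, 0.2, -0.3]
opening: 0.598
finger_force: 0.0
```

>>> arm_command --steps '[80,0.5,-1,0,0,80,0.5,-1,0,0,80,0.5,-1,0,0,80,0.5,-1,0,0,80,0.5,-1,0,0,80,0.5,-1,0,0,80,0.5,-0.9,0,0,80,0,0,0,0]'

```text
time: 8.92
eef_pos: [0.4628, 0.0006, 0.1978]
tcp_rot: [0.916, 0.401, -0.001, -0.001]
contact_force: [-0.4, -0.4, 0.2]
opening: 0.802
finger_force: 0.0
```

```bash
python3 - <<'E'
from h import *
s=ctrl.get_state();print(s['eef_pos'],s['qpos'],s['opening'])
w,m=snap('wrist','w2.png');print(proj(m,[[.468,.044,.016],[.493,.31,.018],[.449,-.211,.05]]))
E
```

```text
[0.46279051 0.0006443  0.19780693] [-2.18703266e-01 -1.64209316e-01  2.11262516e+00  5.94210934e-04
  1.19527867e+00  5.27513710e-01] 0.8016772519465544
[[298.10174373 150.73586818]
 [114.49315182 -82.60319977]
 [423.94925741 311.45418321]]
```

View pics/w2.png

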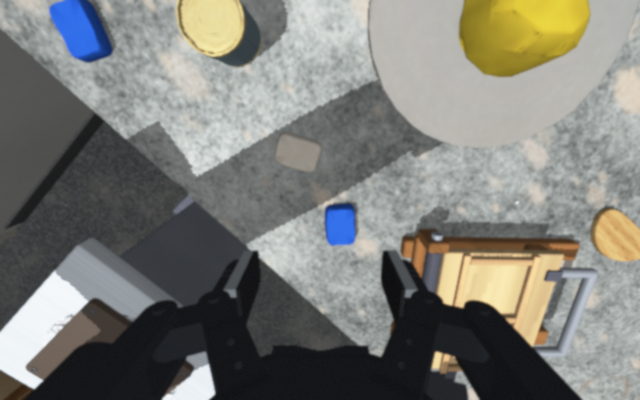

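The view shows the oblong blank at (299,152), corners roughly (286,134), (321,146), (312,172), (277,158); the blue look-alike is at (340,224), with the board lying flat at lower right. Measuring it by colour.

```bash
cat >> h.py <<'E'
def blank(im,m,box,z,thr):
    x0,x1,y0,y1=box; s=im[y0:y1,x0:x1].astype(int); k=cv2.morphologyEx(((s[:,:,0]-s[:,:,2])>thr).astype(np.uint8),cv2.MORPH_OPEN,np.ones((3,3)))
    c=max(cv2.findContours(k,cv2.RETR_EXTERNAL,cv2.CHAIN_APPROX_NONE)[0],key=cv2.contourArea).reshape(-1,2)+[x0,y0]
    w=np.array([onz(m,u+.0,v+.0,z)[:2] for u,v in c])
    r=cv2.minAreaRect((w*1000).astype(np.float32)); b=cv2.boxPoints(r); e=[(b[1]-b[0]),(b[2]-b[1])]
    l=max(e,key=np.linalg.norm); print('px',len(c),c.mean(0),'centre mm',r[0],'size',r[1],'long axis angle',np.arctan2(l[1],l[0]))
E
python3 - <<'E'
from h import *
im=cv2.imread('pics/w2.png')[:,:,::-1];m=ctrl.camera_model('wrist')
print(im[152,299],im[120,330],im[140,260])
s=im[120:185,265:335].astype(int);print(np.percentile(s[:,:,0]-s[:,:,2],[10,50,70,80,90]))
blank(im,m,(265,335,120,185),.012,12)
E
```

```text
[149 143 134] [94 97 96] [130 134 133]
[-2. -1.  8. 14. 15.]
px 121 [297.52066116 152.80165289] centre mm (465.6437072753906, 40.668785095214844) size (34.7919921875, 49.17338562011719) long axis angle -1.0441813
```

>>> arm_command --steps '[80,0,0,0,-1,80,0,0,0,-1,80,0,0,0,-1,80,0,0,0,-1,80,0,0,0,-1,80,0,0,0,-1,80,0,0,0,-1,80,0,0,0,-1]'

```text
time: 9.63
eef_pos: [0.465, -0.0035, 0.1983]
tcp_rot: [0.688, 0.726, -0.0, 0.0]
contact_force: [-1.1, -0.3, -0.6]
opening: 0.799
finger_force: 0.0
```

>>> arm_command --steps '[80,0,0,0,-1,80,0,0,0,-1,80,0,0,0,-1,80,0,0,0,-1,80,0,0,0,-0.7,80,0.66,0.45,0,0,80,0.67,0.45,0,0,80,0,0,0,0]'

```text
time: 10.3
eef_pos: [0.468, 0.0385, 0.1984]
tcp_rot: [0.501, 0.865, 0.0, -0.0]
contact_force: [0.4, -0.7, -0.5]
opening: 0.801
finger_force: 0.0
```

```bash
python3 - <<'E'
from h import *
s=ctrl.get_state();p=s['eef_pos'];x,y=R.from_quat(s['tcp_rot']).as_matrix()[:2,:2].T
d=np.array([.466,.041])-p[:2];print(p,y,np.arctan2(y[1],y[0]),'err units',d@x/.025,d@y/.025,(p[2]-.004)/.025)
im,m=snap('wrist','w3.png')
q=proj(m,[[.466,.041,.012]])[0].astype(int);print(q)
blank(im,m,(max(q[0]-60,0),q[0]+60,q[1]-50,q[1]+50),.014,12)
E
```

```text
[0.46804377 0.03851393 0.19835222] [0.86738199 0.49764292] 0.5208791831151408 err units 0.12693763381732961 -0.021422066514472086 7.774088981310115
[319 176]
px 117 [319.2991453 174.4017094] centre mm (465.095458984375, 42.64990234375) size (33.089752197265625, 47.130531311035156) long axis angle -1.0662825
```

>>> arm_command --steps '[80,0.15,0,1,0,80,0,0,1,0,80,0,0,1,0,80,0,0,1,0,80,0,0,1,0,80,0,0,1,0,80,0,0,1,0,80,0,0,0.75,0]'

```text
time: 11.02
eef_pos: [0.4651, 0.0397, 0.0027]
tcp_rot: [0.502, 0.865, -0.001, -0.001]
contact_force: [-0.7, 0.5, 0.4]
opening: 0.802
finger_force: 0.0
```

>>> arm_command --steps '[0,0,0,0,0,0,0,0,0,0,0,0,0,0,0,0,0,0,0,0,0,0,0,0,0,0,0,0,0,0]' --squeeze 25

```text
time: 11.52
eef_pos: [0.4668, 0.0408, 0.006]
tcp_rot: [0.502, 0.865, 0.0, 0.001]
contact_force: [0.4, -0.9, -0.2]
opening: 0.425
finger_force: 25.9
```

>>> arm_command --steps '[0,0,0,-1,0,0,0,0,-1,0,0,0,0,-1,0,0,0,0,-1,0,0,0,0,-1,0,0,0,0,-1,0,0,0,0,-1,1,0,0,0,-0.8,1]'

```text
time: 12.18
eef_pos: [0.4663, 0.041, 0.2026]
tcp_rot: [0.587, 0.809, 0.001, 0.001]
contact_force: [0.8, -0.4, -0.4]
opening: 0.433
finger_force: 25.9
```

>>> arm_command --steps '[0,0,0,0,1,0,0,0,0,1,0,0,0,0,1,0,0,0,0,1,0,0,0,0,1,0,0,0,0,1,0,0,0,0,1,0,0,0,0,1]'

```text
time: 12.85
eef_pos: [0.4658, 0.0411, 0.2003]
tcp_rot: [0.856, 0.517, 0.0, 0.0]
contact_force: [0.5, 0.1, -0.3]
opening: 0.433
finger_force: 25.9
```

>>> arm_command --steps '[0,0,0,0,1,0,0,0,0,1,0,0,0,0,0.7,0,-0.9,0.9,0,0,0,-0.9,0.9,0,0,0,-0.9,0.9,0,0,0,-0.9,0.9,0,0,0,-0.9,0.9,0,0]'

```text
time: 13.52
eef_pos: [0.4714, -0.1193, 0.2005]
tcp_rot: [0.917, 0.399, 0.0, 0.001]
contact_force: [0.9, 0.8, -1.0]
opening: 0.43
finger_force: 25.9
```

>>> arm_command --steps '[0,-0.9,0.9,0,0,0,-0.9,0.9,0,0,0,-0.9,0.9,0,0,0,-0.9,0.9,0,0,0,-0.8,0.8,0,0,0,0,0,0,0]'

```text
time: 14.02
eef_pos: [0.477, -0.2781, 0.2007]
tcp_rot: [0.918, 0.397, -0.0, 0.002]
contact_force: [-0.4, 0.7, -0.3]
opening: 0.427
finger_force: 25.9
```

```bash
cat >> h.py <<'E'
def go(t,yaw=None):
    s=ctrl.get_state();p=s['eef_pos'];x,y=R.from_quat(s['tcp_rot']).as_matrix()[:2,:2].T
    d=np.array(t[:2])-p[:2];print(p,'yaw',np.arctan2(y[1],y[0]),'units',d@x/.025,d@y/.025,(p[2]-t[2])/.025,'op',s['opening'],'q6',s['qpos'][5])
E
python3 - <<'E'
from h import *
go([.477,-.2885,.062])
im,m=snap('wrist','w4.png')
h=np.array([.4508,-.208,.05]);o=np.array([.732,-.682,0]);y=np.array([.682,.732,0]);z=np.array([0,0,.006])
print(proj(m,[h+.074*o+.041*y+z,h+.074*o-.041*y+z,h+.195*o,h+.14*o+.09*y+z]))
E
```

```text
[ 0.47697049 -0.27807077  0.20069608] yaw -0.753870030786461 units -0.30332566341018624 0.2863969772300002 5.547843106022811 op 0.426964189842958 q6 0.043697581151521635
[[325.98179246 116.62101612]
 [325.74533128 195.2744918 ]
 [439.51958059 156.31846227]
 [396.59422274  61.63459524]]
```

View pics/w4.png

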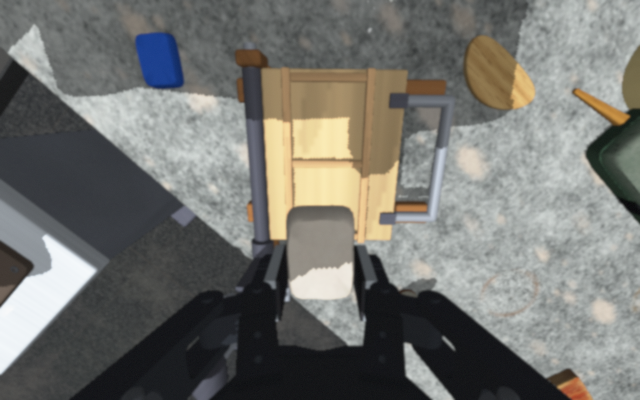

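The board is flat; left well centre is seen at (328,118) vs predicted (326,117), and the handle at (440,157) as predicted. The oblong is square in the gripper. Lower into the right well.

>>> arm_command --steps '[0,-0.3,0.3,0,0,0,0,0,1,0,0,0,0,1,0,0,0,0,1,0,0,0,0,1,0,0,0,0,1,0,0,0,0,0.4,0,0,0,0,0,0]'

```text
time: 14.73
eef_pos: [0.4773, -0.2832, 0.0649]
tcp_rot: [0.917, 0.4, -0.001, -0.001]
contact_force: [1.0, -0.2, -0.4]
opening: 0.431
finger_force: 27.4
```

```bash
python3 - <<'E'
from h import *
go([.477,-.2885,.061]);print(ctrl.get_state()['contact_force'])
E
```

```text
[ 0.47730962 -0.28319756  0.06494466] yaw -0.7484219189033549 units -0.1638449029857856 0.13525337585529545 0.1577862182196943 op 0.43100002594289955 q6 0.030318589075908352
[ 0.99823925 -0.24773018 -0.39584383]
```

>>> arm_command --steps '[0,-0.15,0.15,0.12,0,0,0,0,0,0,52,0,0,0,0,52,0,0,0,0,52,0,0,-0.3,0,55,0,0,-1,0,60,0,0,-1,0,60,0,0,-1,0]'

```text
time: 15.4
eef_pos: [0.4772, -0.289, 0.1452]
tcp_rot: [0.917, 0.399, -0.0, -0.0]
contact_force: [0.3, 0.1, -0.2]
opening: 0.595
finger_force: 0.0
```

>>> arm_command --steps '[60,0,0,-1,0,60,0,0,-1,0,60,0,0,-1,0,80,1,-0.9,0,0,80,1,-0.9,0,0,80,1,-0.9,0,0,80,1,-0.9,0,0,80,1,-0.9,0,0]'

```text
time: 16.07
eef_pos: [0.4801, -0.1198, 0.2198]
tcp_rot: [0.917, 0.399, 0.0, 0.0]
contact_force: [-0.5, -0.0, 0.1]
opening: 0.802
finger_force: 0.0
```

```bash
python3 - <<'E'
from h import *
go([.493,.25,.2])
E
```

```text
[ 0.48005498 -0.11977531  0.21984649] yaw -0.7504849770390513 units 11.170666057730593 -9.708674876938176 0.7938596577340218 op 0.8024384950180946 q6 0.30063148359080444
```

>>> arm_command --steps '[80,1,-0.88,0,0,80,1,-0.88,0,0,80,1,-0.88,0,0,80,1,-0.88,0,0,80,1,-0.88,0,0,80,1,-0.88,0,0,80,1,-0.88,0,0,80,1,-0.88,0,0]'

```text
time: 16.73
eef_pos: [0.4876, 0.1468, 0.2199]
tcp_rot: [0.917, 0.399, 0.0, 0.0]
contact_force: [0.6, -0.8, 0.2]
opening: 0.799
finger_force: 0.0
```

>>> arm_command --steps '[80,1,-0.88,0,0,80,1,-0.88,0,0,80,1,-0.88,0,0,80,0,0,0,0]'

```text
time: 17.07
eef_pos: [0.4902, 0.2495, 0.2199]
tcp_rot: [0.916, 0.401, 0.001, -0.001]
contact_force: [-0.4, -0.1, -0.6]
opening: 0.8
finger_force: 0.0
```

```bash
python3 - <<'E'
from h import *
go([.493,.31,.2])
im,m=snap('wrist','w5.png')
print(proj(m,[[.493,.31,.018],[.504,.178,.072]]))
E
```

```text
[0.49022687 0.2495017  0.21990539] yaw -0.7451008961451675 units 1.8539020012733964 -1.5592920740338656 0.7962155473103705 op 0.8001671899273972 q6 1.029751068553371
[[288.10154811 139.72696232]
 [371.05132261 224.67727828]]
```

View pics/w5.png

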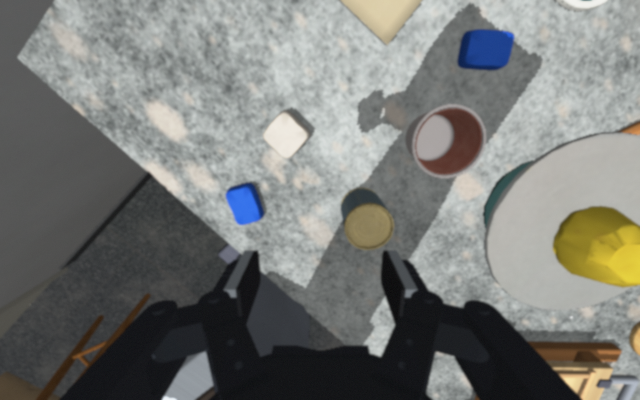

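The square blank is at (287,134), rotated about 45° in the image; tin (368,227), cup (449,142), a blue decoy at (244,203).

```bash
python3 - <<'E'
from h import *
im=cv2.imread('pics/w5.png')[:,:,::-1];m=ctrl.camera_model('wrist')
print(im[132,287],im[150,262],im[160,320])
s=im[100:170,255:325].astype(int);k=(s.min(2)>185).astype(np.uint8);print(k.sum())
k=cv2.morphologyEx(k,cv2.MORPH_OPEN,np.ones((5,5)))
c=max(cv2.findContours(k,0,1)[0],key=cv2.contourArea).reshape(-1,2)+[255,100]
w=np.array([onz(m,u,v,.02)[:2] for u,v in c]);r=cv2.minAreaRect((w*1000).astype(np.float32));print(cv2.minAreaRect(c.astype(np.float32)),r,cv2.boxPoints(r))
E
```

```text
[238 233 224] [162 167 164] [180 186 184]
2181
((278.516357421875, 142.18032836914062), (36.61854553222656, 53.39137649536133), 39.80556869506836) ((481.7991638183594, 312.73779296875), (66.08527374267578, 43.08919906616211), 6.345941066741943) [[446.57764 330.49814]
 [451.34033 287.67294]
 [517.0207  294.97745]
 [512.258   337.80264]]
```

```bash
python3 - <<'E'
from h import *
im=cv2.imread('pics/w5.png')[:,:,::-1];m=ctrl.camera_model('wrist')
s=im[100:170,255:325].astype(int)
for t in (205,215,225):
    k=((s[:,:,0]>t)&(s[:,:,0]-s[:,:,2]>8)).astype(np.uint8)
    k=cv2.morphologyEx(k,cv2.MORPH_OPEN,np.ones((5,5)))
    c=max(cv2.findContours(k,0,1)[0],key=cv2.contourArea).reshape(-1,2)+[255,100]
    w=np.array([onz(m,u,v,.02)[:2] for u,v in c]);r=cv2.minAreaRect((w*1000).astype(np.float32));print(cv2.minAreaRect(c.astype(np.float32)),r)
E
```

```text
((279.2500305175781, 140.75001525878906), (36.76955032348633, 48.790367126464844), 45.0) ((483.71063232421875, 313.3028564453125), (60.983211517333984, 43.103328704833984), 2.5883357524871826)
((281.49676513671875, 138.4201202392578), (36.00537109375, 41.770751953125), 42.709388732910156) ((488.08917236328125, 313.3087463378906), (51.655662536621094, 42.04889678955078), 4.60091495513916)
((284.5000305175781, 135.50001525878906), (35.35533905029297, 32.526912689208984), 45.0) ((493.3446044921875, 313.72991943359375), (40.01504135131836, 41.419429779052734), 2.5552728176116943)
```

>>> arm_command --steps '[85,0,0,0,-1,85,0,0,0,-1,85,0,0,0,-1,85,0,0,0,-1,85,0,0,0,-1,85,0,0,0,-1,85,0,0,0,-1,85,0,0,0,-1]'

```text
time: 17.78
eef_pos: [0.4908, 0.2438, 0.2196]
tcp_rot: [0.688, 0.726, -0.0, 0.0]
contact_force: [-0.7, -0.3, -0.6]
opening: 0.848
finger_force: 0.0
```

>>> arm_command --steps '[85,0.9,0.1,0,0,85,0.9,0.1,0,0,85,0.8,0.1,0,0,85,0,0,1,0,85,0,0,1,0,85,0,0,1,0,85,0,0,0,0]'

```text
time: 18.37
eef_pos: [0.4917, 0.3078, 0.1386]
tcp_rot: [0.689, 0.724, -0.005, -0.002]
contact_force: [-1.1, 0.4, -1.6]
opening: 0.848
finger_force: 0.0
```

```bash
python3 - <<'E'
from h import *
go([.494,.314,.007])
im,m=snap('wrist','w6.png');q=proj(m,[[.494,.314,.02]])[0].astype(int);print(q)
x0,y0=q-50;s=im[y0:y0+100,x0:x0+100].astype(int)
for t in (215,225):
    k=((s[:,:,0]>t)&(s[:,:,0]-s[:,:,2]>8)).astype(np.uint8)
    k=cv2.morphologyEx(k,cv2.MORPH_OPEN,np.ones((5,5)))
    c=max(cv2.findContours(k,0,1)[0],key=cv2.contourArea).reshape(-1,2)+[x0,y0]
    w=np.array([onz(m,u,v,.02)[:2] for u,v in c]);r=cv2.minAreaRect((w*1000).astype(np.float32));print(r)
E
```

```text
[0.4916547  0.30780324 0.13857629] yaw 0.04925671647150861 units 0.24294431614545894 0.10589709209302824 5.263051525921403 op 0.8480086975090947 q6 0.3357126653062215
[323 189]
((493.4737548828125, 316.41619873046875), (40.453731536865234, 41.78977966308594), 2.955303907394409)
((493.19390869140625, 315.9348449707031), (39.74065017700195, 40.81174850463867), 3.0552124977111816)
```

>>> arm_command --steps '[85,0.32,0.08,0,0,85,0,0,1,0,85,0,0,1,0,85,0,0,1,0,85,0,0,1,0,85,0,0,1,0,85,0,0,0,0,85,0,0,0,0]'

```text
time: 19.08
eef_pos: [0.4973, 0.3186, 0.0202]
tcp_rot: [0.689, 0.725, 0.0, 0.0]
contact_force: [0.1, -0.3, 0.2]
opening: 0.851
finger_force: 0.0
```

>>> arm_command --steps '[85,-0.1,-0.15,0.5,0,85,0,0,0,0,0,0,0,0,0,0,0,0,0,0,0,0,0,0,0,0,0,0,0,0,0,0,0,0,0]' --squeeze 25

```text
time: 19.67
eef_pos: [0.4948, 0.3164, 0.0094]
tcp_rot: [0.689, 0.725, 0.002, 0.001]
contact_force: [-1.7, 0.2, 6.5]
opening: 0.503
finger_force: 25.4
```

>>> arm_command --steps '[0,0,0,-1,0,0,0,0,-1,0,0,0,0,-1,0,0,0,0,-1,0,0,0,0,-1,0,0,0,0,-1,0,0,0,0,-1,0,0,0,0,-1,0]'

```text
time: 20.33
eef_pos: [0.4929, 0.3156, 0.2085]
tcp_rot: [0.689, 0.725, 0.0, 0.0]
contact_force: [-0.3, 0.4, -1.1]
opening: 0.498
finger_force: 25.7
```

>>> arm_command --steps '[0,0,0,0,1,0,0,0,0,1,0,0,0,0,1,0,0,0,0,1,0,0,0,0,1,0,0,0,0,1,0,0,0,0,1,0,0,0,0,1]'

```text
time: 21.0
eef_pos: [0.493, 0.3157, 0.2071]
tcp_rot: [0.918, 0.397, 0.0, -0.0]
contact_force: [-0.3, 1.4, -1.2]
opening: 0.5
finger_force: 25.7
```

>>> arm_command --steps '[0,-0.9,1,0,0,0,-0.9,1,0,0,0,-0.9,1,0,0,0,-0.9,1,0,0,0,-0.9,1,0,0,0,-0.9,1,0,0,0,-0.9,1,0,0,0,-0.9,1,0,0]'

```text
time: 21.67
eef_pos: [0.5166, 0.0461, 0.2073]
tcp_rot: [0.917, 0.399, 0.0, 0.0]
contact_force: [0.1, 0.1, -0.6]
opening: 0.502
finger_force: 25.7
```

>>> arm_command --steps '[0,-0.9,1,0,0,0,-0.9,1,0,0,0,-0.9,1,0,0,0,-0.9,1,0,0,0,-0.9,1,0,0,0,-0.9,1,0,0,0,-0.9,1,0,0,0,0,0,0,0]'

```text
time: 22.33
eef_pos: [0.5377, -0.1923, 0.2075]
tcp_rot: [0.918, 0.397, 0.0, 0.002]
contact_force: [0.9, 0.4, -1.0]
opening: 0.5
finger_force: 25.7
```

```bash
python3 - <<'E'
from h import *
go([.533,-.2285,.065])
E
```

```text
[ 0.53768163 -0.19229809  0.20749165] yaw -0.7548995663584942 units -1.1830047334007263 0.8558470418464135 5.699666023783536 op 0.49982687102236456 q6 0.23555365475365214
```

>>> arm_command --steps '[0,-0.6,0.4,0,0,0,-0.5,0.35,0,0,0,0,0,1,0,0,0,0,1,0,0,0,0,1,0,0,0,0,1,0,0,0,0,0.8,0,0,0,0,0,0]'

```text
time: 23.0
eef_pos: [0.5292, -0.2176, 0.0819]
tcp_rot: [0.917, 0.399, -0.003, -0.004]
contact_force: [-0.4, 0.5, -1.2]
opening: 0.499
finger_force: 25.7
```

>>> arm_command --steps '[0,0,0,0,0]'

```text
time: 23.08
eef_pos: [0.5316, -0.2191, 0.0859]
tcp_rot: [0.917, 0.399, -0.001, -0.001]
contact_force: [-0.4, 0.7, 0.2]
opening: 0.501
finger_force: 25.7
```

```bash
python3 - <<'E'
from h import *
go([.533,-.2285,.065])
E
```

```text
[ 0.53164197 -0.21913753  0.0859265 ] yaw -0.7497637094709011 units -0.23705920215039866 0.29496203206520893 0.8370600703611231 op 0.5010688416347244 q6 0.18236011897434787
```

>>> arm_command --steps '[0,-0.24,0.28,0,0,0,0,0,0.7,0,0,0,0,0,0,0,0,0,0,0]'

```text
time: 23.42
eef_pos: [0.5338, -0.2296, 0.0704]
tcp_rot: [0.917, 0.399, 0.0, 0.0]
contact_force: [-0.1, -0.8, -1.0]
opening: 0.502
finger_force: 25.7
```

```bash
python3 - <<'E'
from h import *
go([.533,-.2285,.065]);print(ctrl.get_state()['contact_force'])
E
```

```text
[ 0.53376611 -0.22958036  0.07038124] yaw -0.7502171853787102 units 0.010719936624976847 -0.051880937782296355 0.2152495089234524 op 0.5018817215872853 q6 0.16954025523541771
[-0.05091559 -0.80191299 -0.98599519]
```

Down 4–5 mm, release, rise and retreat along the board for a look.

>>> arm_command --steps '[0,0,0,0.18,0,0,0,0,0,0,58,0,0,0,0,58,0,0,0,0,58,0,0,-0.3,0,60,0,0,-1,0,60,0,0,-1,0,60,0,0,-1,0]'

```text
time: 24.08
eef_pos: [0.5333, -0.2289, 0.1488]
tcp_rot: [0.917, 0.399, -0.0, -0.0]
contact_force: [-0.4, 0.3, 0.8]
opening: 0.597
finger_force: 0.0
```

>>> arm_command --steps '[60,0,0,-1,0,60,0,0,-1,0,60,-0.5,1,-1,0,40,-0.5,1,0,0,40,-0.2,1,0,0,40,0,1,0,0,40,0,0.8,0,0,40,0,0,0,0]'

```text
time: 24.75
eef_pos: [0.6023, -0.3352, 0.223]
tcp_rot: [0.917, 0.398, 0.001, 0.001]
contact_force: [-0.6, 1.1, 0.3]
opening: 0.396
finger_force: 0.0
```

```bash
python3 - <<'E'
from h import *
go([.5935,-.341,.03])
h=np.array([.4508,-.208,.05]);o=np.array([.732,-.682,0]);y=np.array([.682,.732,0]);z=np.array([0,0,.006])
im,m=snap('wrist','w7.png')
P=[h+.074*o+s*.041*y+z for s in(1,-1)]+[h+.195*o];print(proj(m,P))
im2,m2=snap('scene','s2.png');print(proj(m2,P))
a=cv2.resize(im2[215:325,285:425],None,fx=4,fy=4);b=np.zeros((400,560,3),np.uint8);b[:]=im[:,40:600]
cv2.imwrite('pics/c3.png',cv2.resize(np.vstack([a[:,:,::-1],b[100:,:,::-1]]),None,fx=.8,fy=.8))
E
```

```text
[ 0.60228875 -0.33519074  0.22296595] yaw -0.7512967702179693 units -0.4097807987430953 -0.09830113313922907 7.718638153276753 op 0.3955362071731931 q6 0.09670845453258836
[[209.15880394 157.03758938]
 [217.98168248 224.30987251]
 [317.26294714 190.43206186]]
[[353.58850244 250.45395271]
 [346.69303647 274.4027067 ]
 [394.56592354 272.70111331]]
```

View pics/c3.png

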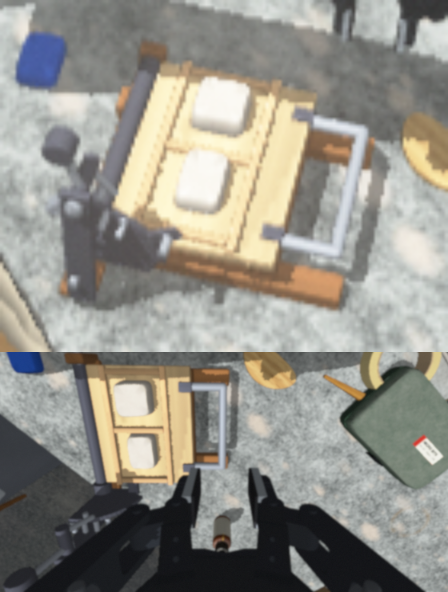

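Both blanks lie centred and flat in their wells, board flat, weight leaning to the robot (pawl set). The handle is where predicted. Regrip it.

>>> arm_command --steps '[40,-0.4,-0.1,0,0,40,0,0,1,0,40,0,0,1,0,40,0,0,1,0,40,0,0,1,0,40,0,0,1,0,40,0,0,1,0,40,0,0,1,0]'

```text
time: 25.52
eef_pos: [0.591, -0.3378, 0.0471]
tcp_rot: [0.917, 0.399, -0.0, 0.0]
contact_force: [0.8, 0.8, -1.2]
opening: 0.401
finger_force: 0.0
```

>>> arm_command --steps '[40,0,0,0.7,0,40,0,0,0,0,0,0,0,0,0,0,0,0,0,0,0,0,0,0,0,0,0,0,0,0,0,0,0,0,0]' --squeeze 30

```text
time: 26.1
eef_pos: [0.5941, -0.3403, 0.0325]
tcp_rot: [0.917, 0.399, 0.002, 0.003]
contact_force: [3.8, -4.1, -1.9]
opening: 0.124
finger_force: 29.2
```

>>> arm_command --steps '[0,0,-0.01,-0.3,0,0,0,-0.02,-0.31,0,0,0,-0.03,-0.31,0,0,0,-0.04,-0.3,0,0,0,-0.05,-0.3,0,0,0,-0.06,-0.3,0,0,0,-0.08,-0.3,0,0,0,-0.09,-0.3,0]'

```text
time: 26.77
eef_pos: [0.5871, -0.3336, 0.0931]
tcp_rot: [0.917, 0.399, 0.002, 0.004]
contact_force: [4.7, -4.7, -2.3]
opening: 0.128
finger_force: 29.3
```

>>> arm_command --steps '[0,0,0,0,0,0,0,0,0,0]'

```text
time: 26.93
eef_pos: [0.5871, -0.3337, 0.093]
tcp_rot: [0.917, 0.399, 0.002, 0.004]
contact_force: [5.7, -5.0, -1.0]
opening: 0.125
finger_force: 29.7
```

>>> arm_command --steps '[0,0,0.05,0.16,0,0,0,0.05,0.16,0,0,0,0.04,0.16,0,0,0,0.04,0.14,0,0,0,0.02,0.13,0,0,0,0,0.05,0,0,0,0,0,0,0,0,0,0,0]'

```text
time: 27.6
eef_pos: [0.5909, -0.3373, 0.073]
tcp_rot: [0.917, 0.399, 0.002, 0.003]
contact_force: [3.2, -4.3, 2.8]
opening: 0.124
finger_force: 30.2
```

>>> arm_command --steps '[25,0,0,0,0,40,0,0,0,0,40,0,0,0,0,40,0,0,-0.5,0,40,0,0,-1,0,40,0,0,-1,0,40,0,0,-1,0,40,0,0,-1,0]'

```text
time: 28.27
eef_pos: [0.5884, -0.3347, 0.1844]
tcp_rot: [0.917, 0.399, -0.0, -0.001]
contact_force: [-0.0, -1.1, 0.0]
opening: 0.402
finger_force: 0.0
```

>>> arm_command --steps '[40,0,0,-1,0,40,0,0,-1,0,40,1,0.5,0,0,40,1,0.5,0,0,40,1,0.5,0,0,40,1,0.5,0,0,40,0,0,0,0,40,0,0,0,0]'

```text
time: 28.93
eef_pos: [0.694, -0.2949, 0.2325]
tcp_rot: [0.917, 0.4, -0.001, -0.001]
contact_force: [-0.2, 0.4, -0.3]
opening: 0.402
finger_force: 0.0
```

```bash
python3 - <<'E'
from h import *
go([.5935,-.341,.03])
im2,m2=snap('scene','s3.png')
cv2.imwrite('pics/c4.png',cv2.resize(im2[215:325,285:425,::-1],None,fx=5,fy=5))
h=np.array([.4508,-.208,.05]);o=np.array([.732,-.682,0]);a=.22
for a in(0,.22,.44):print(a,(proj(m2,[h+.195*(np.cos(a)*o+np.sin(a)*np.array([0,0,1]))])-[285,215])*5)
E
```

```text
[ 0.69401593 -0.29490408  0.23251706] yaw -0.7477283330784756 units -4.085896714271822 -1.6943089753055067 8.10068246618655 op 0.4016883835746708 q6 0.21184567563652176
0 [[547.82961772 288.50556653]]
0.22 [[545.69457327 238.6819861 ]]
0.44 [[525.2950101  185.50368791]]
```

View pics/c4.png

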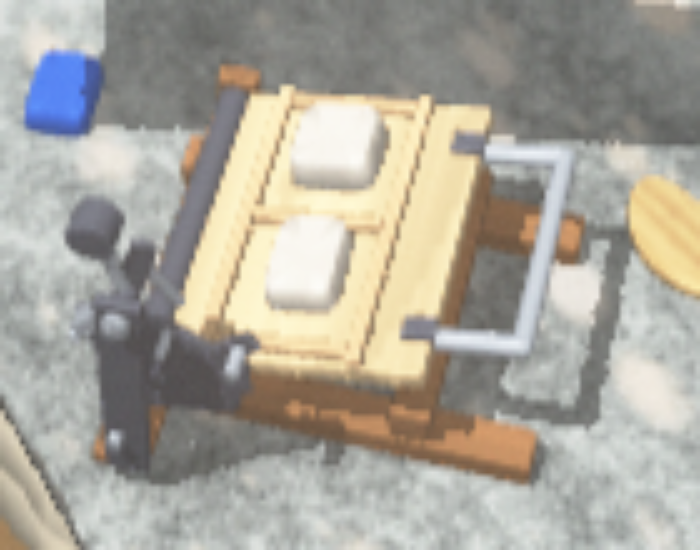

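The bar's middle is at about (546,248), next to the 0.22 rad prediction at (546,239). The weight leans to the robot, both blanks sit in their wells, and the gripper is clear. Handing in.

```bash
python3 -c "
from plant import ctrl
print(ctrl.sign_off())"
```

```text
the job is handed in; nothing more can be done
None
```

The job is handed in, with no verdict returned: in the last picture the board stands propped at its lowest notch (about 0.22 rad) with the pawl engaged, a blank lies flat in each well, and the gripper is clear.

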